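Count along the order rack and push the boxed order into the third gap

TASK

Put the boxed order away in the third gap of the order rack, counting from the end where the stack of paper cups stands. Count with a fingertip on the rack's top rail, touching it over the first, the second and the third gap in turn and going no further, then push the box along the counter into that third gap, straight and fully home against the back stop. Only push the box, never lift it, and leave the cups, the sauce bottle and the things already in the rack where they are.

Things in the scene. Friction and masses are not known exactly. Their poses are not given: they have to be found in the camera images.
- rack: steel order rack bolted down: six gaps A to F from its +y to its -y end, 76 mm apart, no floor, open at the front (-x); 456 mm long. Origin on the counter under the rail, mid-length; +x runs into the gaps, y along the rail. 3 mm dividers, 62 mm high, x = 0 to 90 mm, each with an 8 mm post at x = 0 (mouths 68 mm wide). Back stop: 36 mm high, front face at x = 90 mm. Rail at x = 0, 70 to 80 mm up
- rail_a: the stretch of the rack's steel top rail that spans gap A (number 1 of 6 from the rack's +y end): 76 mm long (along y), 16 mm wide (x), 10 mm thick, rigid; origin at the middle of its flat TOP face, 80 mm above the counter. Neighbouring stretches meet over the dividers, so the rail is one unbroken flat bar
- rail_b: the stretch of the rack's steel top rail that spans gap B (number 2 of 6 from the rack's +y end): 76 mm long (along y), 16 mm wide (x), 10 mm thick, rigid; origin at the middle of its flat TOP face, 80 mm above the counter. Neighbouring stretches meet over the dividers, so the rail is one unbroken flat bar
- rail_c: the stretch of the rack's steel top rail that spans gap C (number 3 of 6 from the rack's +y end): 76 mm long (along y), 16 mm wide (x), 10 mm thick, rigid; origin at the middle of its flat TOP face, 80 mm above the counter. Neighbouring stretches meet over the dividers, so the rail is one unbroken flat bar
- rail_d: the stretch of the rack's steel top rail that spans gap D (number 4 of 6 from the rack's +y end): 76 mm long (along y), 16 mm wide (x), 10 mm thick, rigid; origin at the middle of its flat TOP face, 80 mm above the counter. Neighbouring stretches meet over the dividers, so the rail is one unbroken flat bar
- rail_e: the stretch of the rack's steel top rail that spans gap E (number 5 of 6 from the rack's +y end): 76 mm long (along y), 16 mm wide (x), 10 mm thick, rigid; origin at the middle of its flat TOP face, 80 mm above the counter. Neighbouring stretches meet over the dividers, so the rail is one unbroken flat bar
- rail_f: the stretch of the rack's steel top rail that spans gap F (number 6 of 6 from the rack's +y end): 76 mm long (along y), 16 mm wide (x), 10 mm thick, rigid; origin at the middle of its flat TOP face, 80 mm above the counter. Neighbouring stretches meet over the dividers, so the rail is one unbroken flat bar
- gap_a (a point): middle of the mouth of gap A at counter level, straight below the middle of rail_a; axes as the rack's
- gap_b (a point): middle of the mouth of gap B at counter level, straight below the middle of rail_b; axes as the rack's
- gap_c (a point): middle of the mouth of gap C at counter level, straight below the middle of rail_c; axes as the rack's
- gap_d (a point): middle of the mouth of gap D at counter level, straight below the middle of rail_d; axes as the rack's
- gap_e (a point): middle of the mouth of gap E at counter level, straight below the middle of rail_e; axes as the rack's
- gap_f (a point): middle of the mouth of gap F at counter level, straight below the middle of rail_f; axes as the rack's
- order_box: the boxed order: closed brown cardboard box with a white slip on top, loose on the counter in front of the rack; 140 mm long (x, into the rack), 56 mm wide (y), 50 mm high, 0.18 to 0.35 kg; origin at the centre of its underside. Starts within 0.3 rad of the rack's direction. Fully home its origin is at rack x = +20 mm and its near end stands 50 mm out in front of the rail
- cups: stack of white paper cups, upside down, 88 mm across and 150 mm high, standing on the counter beside one end of the rack; it marks the end to count from; origin at the centre of its underside
- sauce: amber sauce bottle with a white pump, 72 mm across, 216 mm high, beside the other end of the rack; its spout reaches 46 mm from its axis; origin at the centre of its underside; leave alone
- side_box: shorter brown cardboard box without a slip, 82 x 56 x 46 mm, already in one of the gaps; origin at the centre of its underside; leave alone
- pot: white round pot with a lid, 60 mm across, 48 mm high, already in one of the gaps; origin at the centre of its underside; leave alone
Things that resemble listed ones, but are neither listed nor needed, are in the scene too. Leave any pink or yellow look-alike of the order_box alone.

How it is judged:
By the outcome, as a careful person would: the job done as asked, in the order asked, and still so for the second after the job is handed in, with the robot touching nothing.
It also fails if it takes over 72 s, if anything falls off the work surface, if the arm or the gripper's body presses on something with over 40 N, if the wrist force passes 120 N, or if a joint passes its speed limit or range.

ROBOT

A 6-joint arm with a two-finger parallel gripper is mounted at the origin on the work surface. World frame = base frame: x ahead of the robot, y to its left, z up, the work surface at z = 0. Lengths are in m, angles in rad, forces in N, time in s.
With the tool pointing down it reaches from about 0.325 to 0.775 m from the base axis. Payload 5.5 kg.
Tool frame: the origin (TCP) lies at the very end of the fingers, on their centre line; the grasp point (between the pads) lies 19 mm behind it; z points along the fingers, x is the direction in which the jaws open and shut, and the axes are right-handed (so a half turn about z gives the same grasp; the last joint's range is limited). The gripper opens to 85 mm and grips with 20 to 120 N. Pads are 22 mm wide; open, the fingers measure 114 mm over their backs; the gripper's body (76 mm by 85 mm) begins 54 mm behind the grasp point. The pads swing forward as they close: fully open they stand 13 mm farther back than shut.
Start: joints at [1.13, 0.091, 1.231, -0, 1.82, -0.057], TCP at [0.225, 0.556, 0.194] pointing down, gripper open.
Joint ranges: [-2.87, 2.87], [-0.86, 2.18], [0.17, 2.46], [-1.51, 4.65], [0.06, 2.69], [-2.65, 2.65]. Speed limits (rad/s): [2.57, 2.57, 3.01, 3.14, 3.14, 3.14].

INTERFACE

Orientations are given as a unit quaternion [x, y, z, w].
In Python, from bench import movep, move_straight, goto_joints, gripper_to, hold, ik, get_obs, capture, calibration, Unreachable, job_done gives the robot as it stands. The module is installed in compiled form; this text tells all that it offers. Calls block until the motion is done:
- movep(position, orientation): joint-space move of the TCP to a pose.
- move_straight(position, vel=0.15, rot=None): straight line of the TCP; rot=None keeps the orientation; vel is the mean speed in m/s.
- goto_joints(angles): joint-space move.
- gripper_to(opening, f_grip=None): finger opening in m; f_grip is the grip in N (None keeps the last); returns when the fingers have stopped.
- hold(seconds).
- ik(position, orientation): joint angles nearest the present ones, or None.
- get_obs(): the state.
- capture(name): name is "scene" or "top" or "wrist"; returns the picture (384x512x3 uint8, red, green, blue); there is no depth.
- calibration(name): a dict with "mtx" (3x3 intrinsics, pixels), "camera_from_world" (4x4, takes a point from world to camera coordinates). Camera axes: x right, y down, z forward; pixel columns grow to the right and rows downward; lengths in m; the calibration is good to about 2 mm. A picture is of the moment at which its call begins: read the wrist's pose just before it. calibration takes no time and is no camera call; for the wrist camera it gives the pose at the moment of the call.
A pose or a line that the arm cannot do raises Unreachable and nothing moves.
- job_done(): hands the job in, once; it reports no verdict.
The state is a dict: "time": time; "joint_pos": joint angles; "dq": joint speeds; "tau": joint torques, N m; "eef_pos": TCP position; "tool_rot": TCP orientation; "contact_force": force on the tool from outside, world axes, zero at the start; "ft_torque": the same for the moment, N m; "gripper_width": finger opening in m.
Only numpy, scipy, OpenCV 4.12 (cv2) and the standard library are available. Lean on these libraries where they do the work, as an engineer would, in place of code of your own. Each camera call takes 0.05 s, during which the arm holds its last target.

## Working session

There is one attempt and no reset: what is moved stays moved. The work goes in short steps, each a Python script; the robot and the scene stay as the last script left them, time stands still between calls to the robot, and variables do not carry over. Pictures are saved under pics/ and viewed, and the job is handed in when it is done.

```bash
ls; mkdir -p pics; python3 - <<'E'
from bench import *
import cv2
o=get_obs(); print({k:(o[k]) for k in o})
for n in ("scene","top","wrist"):
    im=capture(n); cv2.imwrite(f"pics/{n}0.png",im[:,:,::-1]); c=calibration(n); print(n,c["mtx"].tolist(),c["camera_from_world"].round(4).tolist())
E
```

```text
pics
{'time': 0.0, 'joint_pos': array([ 1.13028412e+00,  9.18354970e-02,  1.23187160e+00,  4.30714301e-05,
        1.81981331e+00, -5.66823663e-02]), 'dq': array([-0.00026491, -0.00016846,  0.00063583,  0.00062798,  0.00116858,
       -0.00021538]), 'tau': array([ 1.35465975e-04, -4.58702016e+01, -4.18043947e+01, -1.73531112e-04,
        1.12933537e-02, -8.57105107e-06]), 'eef_pos': array([0.22451005, 0.55602962, 0.193073  ]), 'tool_rot': array([ 8.28994360e-01,  5.59256132e-01, -8.38982800e-04,  4.74976244e-04]), 'contact_force': array([-0.26074954, -0.39608844,  0.16877439]), 'ft_torque': array([ 0.03557281,  0.02856516, -0.0317907 ]), 'gripper_width': 0.08544139944887845}
scene [[446.7967963900669, 0.0, 256.92860835864553], [0.0, 446.7967963900669, 185.58377347894466], [0.0, 0.0, 1.0]] [[-0.7998, 0.6002, 0.0012, 0.4423], [0.362, 0.4841, -0.7966, -0.1609], [-0.4787, -0.6367, -0.6045, 1.425], [0.0, 0.0, 0.0, 1.0]]
top [[361.426653727373, 0.0, 252.54405577851708], [0.0, 361.426653727373, 192.0700550713657], [0.0, 0.0, 1.0]] [[-0.026, -0.9997, 0.0008, 0.0393], [-0.9897, 0.0256, -0.1412, 0.6069], [0.1411, -0.0044, -0.99, 0.9897], [0.0, 0.0, 0.0, 1.0]]
wrist [[265.686635153801, 0.0, 256.04891495715924], [0.0, 265.686635153801, 187.94020407098745], [0.0, 0.0, 1.0]] [[0.3747, 0.9272, -0.0021, -0.5994], [0.8949, -0.361, 0.2625, -0.0338], [0.2426, -0.1002, -0.9649, 0.3784], [0.0, 0.0, 0.0, 1.0]]
```

View pics/scene0.png

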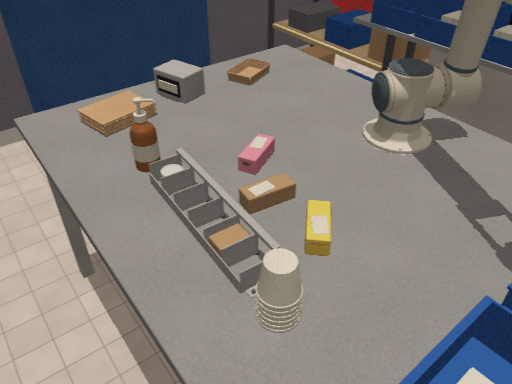

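View pics/top0.png

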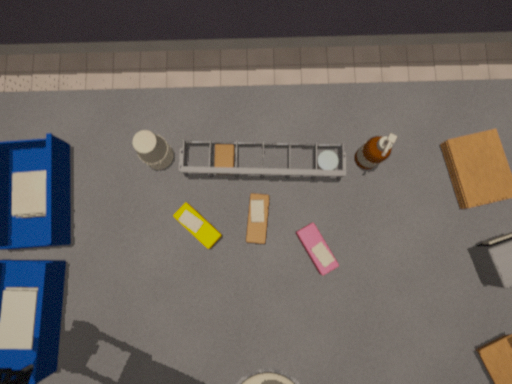

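The cups stand at the left of the top view (about 152,148), which is world +y, so the count runs A, B, C. The side box sits in gap B at (224,155) and the pot in F at (328,160). The sauce is at (375,150).

Candidates for the order box:
- brown box with a white slip at (258,218): chosen
- yellow look-alike at (197,225)
- pink look-alike at (317,248)
- brown box without a slip in gap B

Next I'll check close crops and measure.

```bash
python3 - <<'E'
import cv2,numpy as np
t=cv2.imread('pics/top0.png')
c=cv2.resize(t[120:280,125:405],None,fx=2.8,fy=2.8,interpolation=cv2.INTER_CUBIC); cv2.imwrite('pics/crop_top.png',c)
s=cv2.imread('pics/scene0.png')
cv2.imwrite('pics/crop_scene.png',cv2.resize(s[130:335,125:345],None,fx=2.9,fy=2.9,interpolation=cv2.INTER_CUBIC))
E
```

```text
(no output)
```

View pics/crop_top.png

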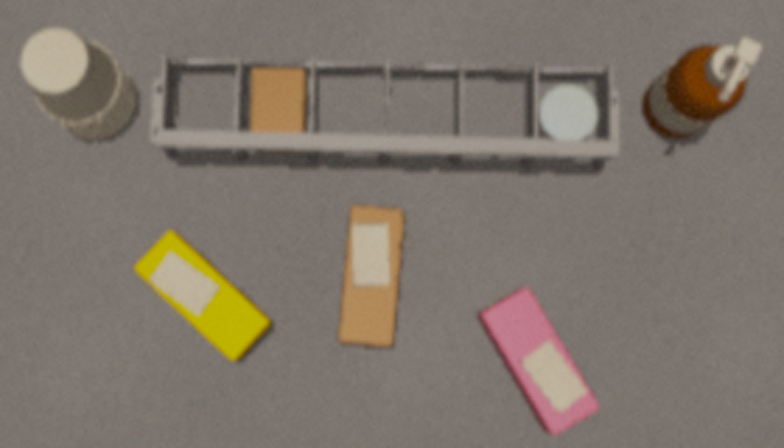

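View pics/crop_scene.png

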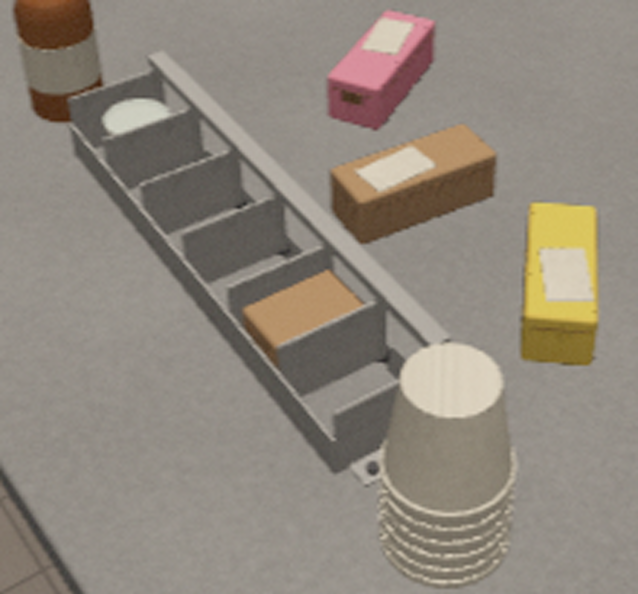

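```bash
cat > h.py <<'E'
import numpy as np,cv2
from bench import *
def ray(cal,uv,z):
    K=cal["mtx"];T=cal["camera_from_world"];R=T[:3,:3];t=T[:3,3]
    C=-R.T@t; d=R.T@np.linalg.solve(K,np.array([uv[0],uv[1],1.])); return C+d*(z-C[2])/d[2]
def proj(cal,p):
    K=cal["mtx"];T=cal["camera_from_world"];q=K@(T[:3,:3]@np.asarray(p)+T[:3,3]); return q[:2]/q[2]
E
python3 - <<'E'
from h import *
t=cv2.imread('pics/top0.png'); cal=calibration('top')
hsv=cv2.cvtColor(t,cv2.COLOR_BGR2HSV)
# box (brown + slip)
m=cv2.inRange(hsv,(5,60,90),(22,255,255)); m[:185]=0;m[260:]=0;m[:,:235]=0;m[:,285:]=0
cs=max(cv2.findContours(m,cv2.RETR_EXTERNAL,cv2.CHAIN_APPROX_NONE)[0],key=cv2.contourArea)
P=np.array([ray(cal,p[0],.05)[:2] for p in cs],np.float32)
print('box',cv2.minAreaRect(P*1000), len(cs))
# rail
g=t.astype(int).mean(2)
for c in range(180,352,12): print(c,[int(v) for v in g[160:184,c]])
for r in (170,171,172,173,174): print(r,[int(v) for v in g[r,172:190]],[int(v) for v in g[r,336:354]])
E
```

```text
box ((533.0386962890625, 12.185127258300781), (58.486572265625, 142.86402893066406), 82.97940826416016) 135
180 [147, 148, 149, 149, 145, 135, 124, 124, 137, 144, 141, 128, 117, 116, 118, 118, 115, 116, 115, 115, 117, 118, 119, 116]
192 [115, 116, 118, 119, 116, 122, 136, 149, 154, 151, 151, 139, 117, 93, 71, 68, 67, 70, 76, 99, 116, 116, 120, 118]
204 [115, 115, 115, 117, 117, 115, 128, 146, 153, 153, 153, 148, 129, 91, 69, 69, 71, 71, 78, 99, 116, 118, 119, 117]
216 [124, 125, 126, 126, 128, 130, 136, 145, 151, 152, 153, 148, 129, 98, 77, 71, 70, 71, 79, 98, 118, 118, 116, 116]
228 [129, 130, 129, 127, 132, 130, 133, 143, 153, 153, 153, 151, 137, 104, 74, 67, 69, 70, 70, 79, 98, 114, 114, 115]
240 [117, 116, 116, 115, 115, 118, 119, 135, 147, 153, 153, 152, 145, 125, 89, 73, 67, 69, 75, 94, 109, 114, 113, 113]
252 [120, 119, 119, 117, 116, 117, 115, 130, 141, 152, 154, 153, 151, 133, 114, 98, 78, 66, 69, 78, 99, 115, 115, 116]
264 [117, 117, 115, 113, 115, 119, 119, 124, 138, 149, 154, 152, 148, 136, 108, 82, 68, 62, 69, 81, 100, 115, 117, 119]
276 [115, 119, 115, 114, 115, 116, 11
[... 997 characters left out ...]
115, 117, 121, 128, 134, 134, 134, 131, 132, 133, 133, 141, 141] [148, 145, 145, 145, 144, 144, 146, 147, 147, 143, 126, 119, 115, 113, 114, 112, 115, 114]
172 [116, 117, 117, 119, 116, 116, 118, 113, 117, 118, 113, 105, 102, 103, 101, 106, 119, 122] [149, 147, 149, 147, 148, 147, 149, 147, 147, 144, 126, 114, 112, 114, 114, 113, 113, 114]
173 [118, 116, 116, 115, 116, 116, 115, 114, 116, 112, 108, 94, 79, 73, 69, 73, 87, 95] [149, 148, 147, 147, 147, 148, 147, 148, 147, 142, 126, 118, 112, 112, 115, 112, 113, 115]
174 [116, 117, 117, 119, 118, 118, 115, 116, 118, 113, 114, 102, 79, 63, 56, 59, 69, 78] [144, 144, 145, 142, 144, 143, 141, 143, 144, 137, 123, 115, 117, 115, 114, 115, 115, 116]
```

```bash
cat >> h.py <<'E'
def cross(v,th,i0):  # subpixel crossing
    return i0
E
python3 - <<'E'
from h import *
t=cv2.imread('pics/top0.png'); cal=calibration('top'); g=cv2.GaussianBlur(t,(3,3),0).astype(float).mean(2)
print('cam',-cal["camera_from_world"][:3,:3].T@cal["camera_from_world"][:3,3])
# bottom (front) edge: max gradient, subpixel crossing at 112 (between 150 & 72)
P=[]
for c in range(190,340,3):
    col=g[:,c]
    r=168
    while col[r]<145 and r<176:r+=1
    while col[r]>122: r+=1
    rr=r-1+(col[r-1]-122)/(col[r-1]-col[r]); P.append((c,rr))
P=np.array(P); k=np.polyfit(P[:,0],P[:,1],1); res=P[:,1]-np.polyval(k,P[:,0]); print('front edge',k,res.std())
# ends, following rail centre row (3 px above front edge)
def endx(c0,step):
    out=[]
    for dr in (-4,-3,-2):
        c=c0
        f=lambda c:g[int(round(np.polyval(k,c)+dr)),c]
        while f(c)>131:c+=step
        out.append(c-step+step*(f(c-step)-131)/(f(c-step)-f(c)))
    return out
L=endx(190,-1);R=endx(335,1);print(L,R)
l=ray(cal,(np.mean(L),np.polyval(k,np.mean(L))),.08);r=ray(cal,(np.mean(R),np.polyval(k,np.mean(R))),.08)
print(l,r,'len',np.linalg.norm(l-r))
yaw=np.arctan2((l-r)[1],(l-r)[0])-np.pi/2
print('yaw',yaw)
ex=np.array([np.cos(yaw),np.sin(yaw),0]);ey=np.array([-np.sin(yaw),np.cos(yaw),0])
o8=(l+r)/2+ex*.008 ; o8[2]=0; print('rack origin (front edge top)',o8)
# overlay predicted
s=cv2.imread('pics/scene0.png')
for n,im in (('top',t),('scene',s)):
    ca=calibration(n); im=cv2.resize(im,None,fx=4,fy=4,interpolation=cv2.INTER_CUBIC)
    def D(x,y,z,col):
        q=proj(ca,o8+ex*x+ey*y+np.array([0,0,z])); cv2.circle(im,(int(q[0]*4+1.5),int(q[1]*4+1.5)),2,col,-1)
    for i in range(7):
        y=.228-.076*i
        D(-.008,y,.08,(0,0,255));D(.008,y,.08,(0,0,255));D(.09,y,.062,(255,0,0));D(.004,y,.062,(255,0,0))
    b=np.array([.533,.0122,0]); a=np.radians(82.98-90)
    for sx in (-.07,.07):
        for sy in (-.028,.028):
            for z in (0,.05):
                q=proj(ca,b+np.array([np.cos(a)*sx-np.sin(a)*sy,np.sin(a)*sx+np.cos(a)*sy,z])); cv2.circle(im,(int(q[0]*4+1.5),int(q[1]*4+1.5)),2,(0,255,0),-1)
    im=im[500:1050,650:1450] if n=='top' else im[560:1160,550:1350]
    cv2.imwrite(f'pics/ov_{n}.png',im)
E
```

```text
cam [0.46199807 0.02809404 1.06545708]
front edge [2.41820614e-02 1.67099856e+02] 0.16452877560152837
[np.float64(178.58333333333334), np.float64(178.28571428571428), np.float64(178.26923076923077)] [np.float64(345.7878787878788), np.float64(345.77142857142854), np.float64(345.6857142857143)]
[0.66571319 0.22803497 0.08      ] [ 0.6422953 -0.2358659  0.08     ] len 0.46449157030249355
yaw -0.050437565661901385
rack origin (front edge top) [ 0.66199407 -0.00431879  0.        ]
```

View pics/ov_top.png

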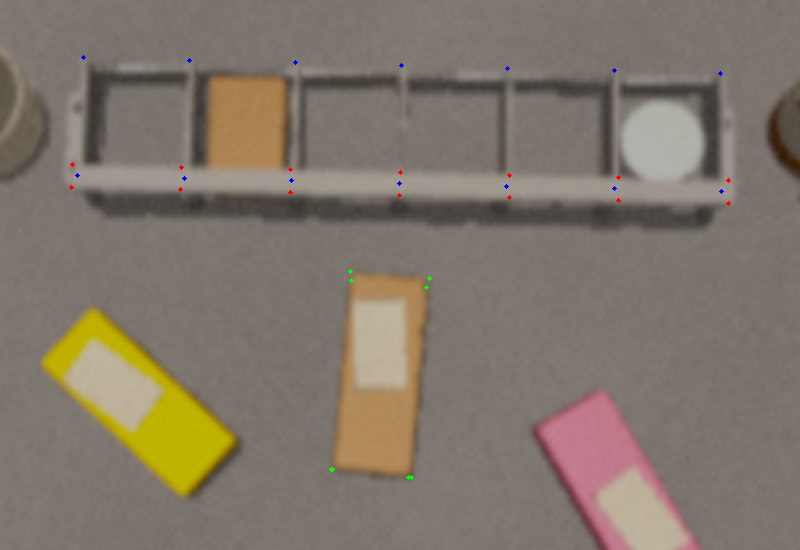

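View pics/ov_scene.png

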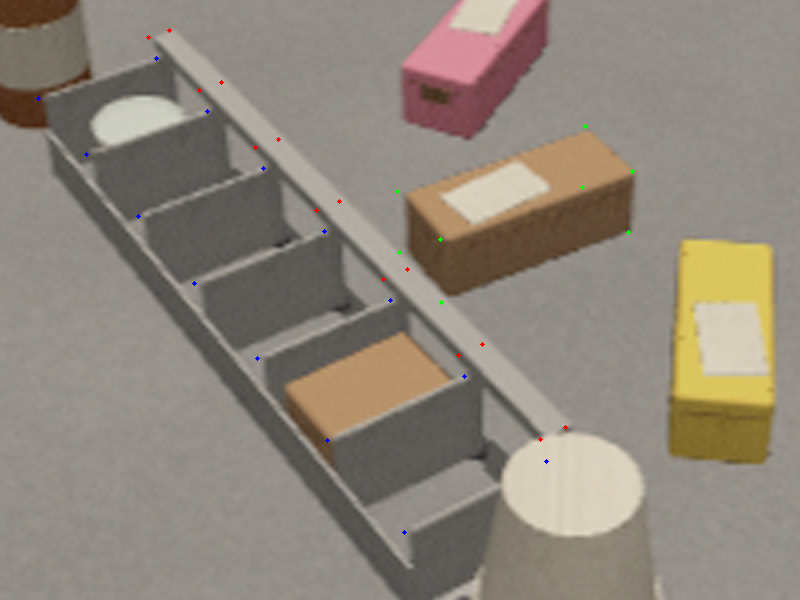

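The overlay fits: the rail comes out at 464 mm (456 mm plus the end posts) and the box at 58 x 143 mm. The scene view disagrees by about 4 mm, which two calibration errors would explain. I'll move over the work area with the jaws shut and take a wrist view as a third opinion.

```bash
cat >> h.py <<'E'
from scipy.spatial.transform import Rotation as Rn
def q(th): return [np.cos(th/2),np.sin(th/2),0,0]
E
python3 - <<'E'
from h import *
o=get_obs(); T=calibration('wrist')["camera_from_world"]; C=-T[:3,:3].T@T[:3,3]
print('cam in tool',Rn.from_quat(o['tool_rot']).inv().apply(C-o['eef_pos']))
th=np.pi/2-.0504
for p in ([.52,.03,.3],[.54,.03,.25],[.6,.19,.12]): print(p,ik(p,q(th)),ik(p,q(th-np.pi)),ik(p,q(-.05)))
movep([.54,.03,.25],q(th))
gripper_to(0.0)
o=get_obs();cal=calibration('wrist');im=capture('wrist');cv2.imwrite('pics/w1.png',im[:,:,::-1]);cv2.imwrite('pics/t1.png',capture('top')[:,:,::-1])
np.save('wcal1.npy',cal["camera_from_world"]);print(o['time'],o['eef_pos'],o['contact_force'],o['gripper_width'])
E
```

```text
cam in tool [ 1.46081751e-04 -6.65829557e-02 -1.79477917e-01]
[0.52, 0.03, 0.3] [-7.69409126e-03 -7.29549678e-02  1.20599297e+00 -4.44089210e-16
  2.00855465e+00 -1.52809042e+00] [-7.69409126e-03 -7.29549678e-02  1.20599297e+00 -4.44089210e-16
  2.00855465e+00  1.61350224e+00] [-7.69409126e-03 -7.29549678e-02  1.20599297e+00 -4.44089210e-16
  2.00855465e+00  4.23059087e-02]
[0.54, 0.03, 0.25] [-7.40900000e-03 -4.95763220e-02  1.27400211e+00 -4.44089210e-16
  1.91716686e+00 -1.52780533e+00] [-7.40900000e-03 -4.95763220e-02  1.27400211e+00 -4.44089210e-16
  1.91716686e+00  1.61378733e+00] [-7.40900000e-03 -4.95763220e-02  1.27400211e+00 -4.44089210e-16
  1.91716686e+00  4.25910000e-02]
[0.6, 0.19, 0.12] [ 2.52627282e-01  1.67813407e-01  1.27842926e+00 -4.44089210e-16
  1.69534998e+00 -1.26776905e+00] [ 2.52627282e-01  1.67813407e-01  1.27842926e+00 -4.44089210e-16
  1.69534998e+00  1.87382361e+00] [ 2.52627282e-01  1.67813407e-01  1.27842926e+00 -4.44089210e-16
  1.69534998e+00  3.02627282e-01]
3.1167 [0.54000356 0.02997352 0.24999397] [ 0.6672508  -0.17694414 -0.52634455] -0.00016460194704808
```

View pics/w1.png

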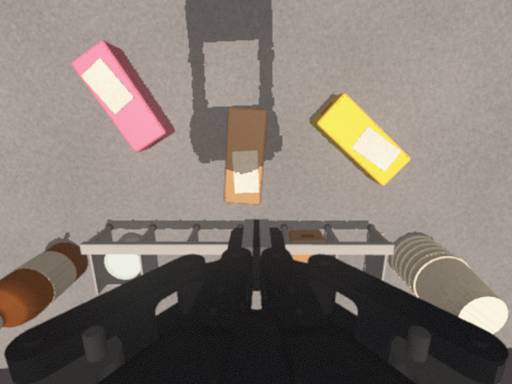

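View pics/t1.png

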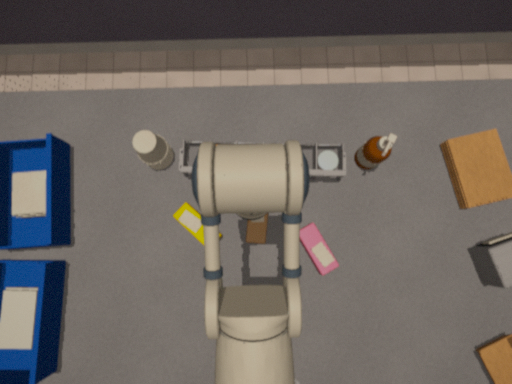

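The wrist view, seen from the rack side, shows the rail ends at about (84,246) and (394,250), the box at (246,155), and the cups at the right (+y).

```bash
python3 - <<'E'
from h import *
w=cv2.imread('pics/w1.png');cal=calibration('wrist');print(abs(cal["camera_from_world"]-np.load('wcal1.npy')).max())
g=w.astype(float).mean(2)
for c in (95,120,180,210,290,340,380): print(c,[int(v) for v in g[236:262,c]])
for r in (246,248,250): print(r,[int(v) for v in g[r,74:100]],[int(v) for v in g[r,382:404]])
hsv=cv2.cvtColor(w,cv2.COLOR_BGR2HSV)
m=cv2.inRange(hsv,(3,50,40),(22,255,255)); m[215:]=0;m[:95]=0;m[:,:215]=0;m[:,275:]=0
cs=max(cv2.findContours(m,cv2.RETR_EXTERNAL,cv2.CHAIN_APPROX_NONE)[0],key=cv2.contourArea)
print(cv2.minAreaRect(cs))
P=np.array([ray(cal,p[0],.05)[:2] for p in cs],np.float32)*1000
print('box',cv2.minAreaRect(P))
print(cv2.boxPoints(cv2.minAreaRect(P)))
s=cv2.imread('pics/scene0.png');cs_=calibration('scene')
for nm,uv in (('far+y',(238.9,188.9)),('far-y',((440+550-1.5)/4+2,(239+560)/4+1.5)),):print(nm,ray(cs_,uv,.05))
E
python3 - <<'E'
import cv2
w=cv2.imread('pics/w1.png');cv2.imwrite('pics/w1c.png',cv2.resize(w[95:275,70:270],None,fx=3.3,fy=3.3,interpolation=cv2.INTER_CUBIC))
E
```

```text
3.1270997080112828e-06
95 [89, 87, 85, 82, 83, 86, 85, 93, 145, 187, 198, 200, 198, 200, 198, 199, 202, 201, 156, 88, 80, 83, 81, 84, 83, 80]
120 [159, 147, 117, 102, 94, 94, 91, 94, 145, 187, 195, 196, 197, 196, 200, 199, 201, 201, 225, 236, 235, 236, 234, 235, 235, 234]
180 [152, 156, 157, 161, 158, 122, 91, 90, 146, 187, 197, 195, 196, 197, 197, 198, 199, 203, 186, 160, 125, 67, 42, 40, 45, 43]
210 [158, 157, 159, 161, 160, 128, 93, 89, 143, 188, 199, 197, 198, 199, 199, 197, 201, 199, 182, 160, 158, 155, 153, 154, 154, 129]
290 [70, 68, 71, 70, 70, 79, 83, 89, 143, 188, 197, 193, 197, 197, 199, 199, 178, 154, 111, 61, 40, 35, 33, 33, 35, 35]
340 [158, 158, 155, 155, 155, 133, 97, 90, 127, 176, 200, 196, 197, 200, 197, 198, 200, 202, 180, 157, 151, 155, 157, 145, 101, 53]
380 [85, 82, 78, 78, 81, 84, 85, 93, 125, 180, 200, 200, 199, 200, 200, 201, 203, 200, 172, 113, 81, 78, 78, 75, 77, 77]
246 [54, 58, 58, 65, 81, 125, 180, 198, 198, 197, 199, 197, 198, 199, 198, 198, 197, 197, 197, 199, 197, 198, 201, 198, 199, 199] [200, 200, 200, 199, 197, 199, 195, 198, 196, 198, 199, 187, 14
[... 229 characters left out ...]
96, 174, 127, 117, 136, 135, 116, 107, 108, 106, 113, 134]
250 [55, 56, 58, 56, 50, 66, 136, 188, 199, 199, 201, 199, 198, 199, 200, 201, 198, 199, 197, 201, 197, 198, 198, 200, 203, 198] [199, 198, 201, 201, 199, 199, 198, 199, 200, 199, 199, 173, 132, 141, 132, 111, 106, 105, 116, 138, 142, 131]
((244.6293182373047, 155.30172729492188), (40.635643005371094, 97.18494415283203), 3.3664605617523193)
box ((530.8264770507812, 13.706745147705078), (56.45315933227539, 139.7564239501953), 82.99868774414062)
[[458.02875    -5.7917576]
 [596.74304   -22.826958 ]
 [603.6242     33.205246 ]
 [464.9099     50.240448 ]]
far+y [ 0.59790003 -0.01544025  0.05      ]
far-y [0.60620042 0.03939437 0.05      ]
```

View pics/w1c.png

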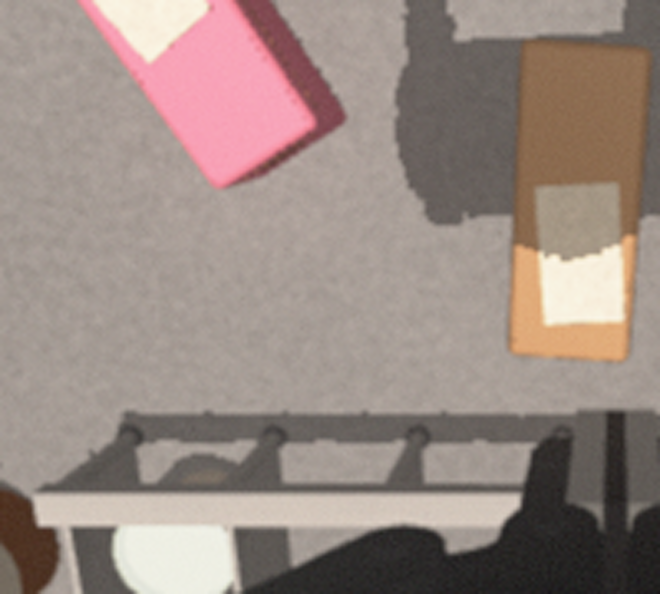

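```bash
python3 - <<'E'
from h import *
cal=calibration('wrist')
l=ray(cal,(393.8,244.25),.08);r=ray(cal,(79.8,243.9),.08);b=ray(cal,(95,254.3),.08);b2=ray(cal,(380,254.3),.08)
print(l,r,b,b2,np.linalg.norm(l-r))
yaw=np.arctan2((l-r)[1],(l-r)[0])-np.pi/2
ex=np.array([np.cos(yaw),np.sin(yaw),0]);print('yaw',yaw,'width',(b-r)@ex,(b2-r)@ex,'origin',(l+r)/2+.008*ex)
# scene: rail front top edge & ends
s=cv2.imread('pics/scene0.png');c2=calibration('scene')
P=[((178+550-1.5)/4,(31+560-1.5)/4)]
print('scene -y end front',[ray(c2,p,.08) for p in P],'top says',[.6423,-.2359])
E
```

```text
[0.66285784 0.2232662  0.08      ] [ 0.63935721 -0.2302852   0.08      ] [ 0.65703688 -0.21182966  0.08      ] [0.6780912  0.20449201 0.08      ] 0.45415983386697284
yaw -0.05176839674214628 width 0.01670098882303867 0.01618443037662624 origin [ 0.65909681 -0.00392346  0.08      ]
scene -y end front [array([ 0.63817282, -0.22823176,  0.08      ])] top says [0.6423, -0.2359]
```

The wrist view puts the rack origin at (0.659, -0.004) with yaw -0.051, and the rail measures 454 x 16.5 mm, matching the spec. The top view agrees within 3 mm, and the box position relative to the rack agrees within 1 mm. Now I'll count with light guarded touches on A, B and C.

```bash
cat >> h.py <<'E'
O=np.array([.6595,-.004,0]);YAW=-.051
EX=np.array([np.cos(YAW),np.sin(YAW),0]);EY=np.array([-np.sin(YAW),np.cos(YAW),0])
def W(x,y,z): return O+EX*x+EY*y+np.array([0,0,z])
def R2(p): d=np.asarray(p)[:3]-O; return np.array([d@EX,d@EY,d[2]])
TH=np.pi/2+YAW
E
python3 - <<'E'
from h import *
c=calibration('top');print('cups approx',ray(c,(160,160),.03))
movep(W(0,.190,.125),q(TH))
for n,y in (('A',.190),('B',.114),('C',.038)):
    move_straight(W(0,y,.095),vel=.15); hold(.15)
    f0=get_obs()['contact_force'][2]; z=.086; hit=None
    while z>.076:
        move_straight(W(0,y,z),vel=.03)
        o=get_obs(); f=o['contact_force'][2]-f0
        if abs(f)>2.5: hit=(z,f); break
        z-=.001
    hold(.2); o=get_obs(); print(n,hit,o['eef_pos'].round(4),R2(o['eef_pos']).round(4),o['contact_force'].round(2),f0,o['time'])
    if n=='A' and hit is None: break
    move_straight(W(0,y,.1),vel=.1)
E
```

```text
cups approx [0.71151623 0.29211406 0.03      ]
A None [0.6692 0.1857 0.0771] [0.     0.19   0.0771] [-0.48 -0.05 -0.44] 0.5917426230376477 7.5583
```

There was no contact at A even at z=0.077, so I need to look.

```bash
python3 - <<'E'
from h import *
for n in ('wrist','scene'):
    im=capture(n)[:,:,::-1];cv2.imwrite(f'pics/{n}2.png',im)
s=cv2.imread('pics/scene2.png');cv2.imwrite('pics/scene2c.png',cv2.resize(s[170:320,180:340],None,fx=4,fy=4,interpolation=cv2.INTER_CUBIC))
w=cv2.imread('pics/wrist2.png');cv2.imwrite('pics/wrist2c.png',cv2.resize(w[150:384,130:380],None,fx=2.5,fy=2.5,interpolation=cv2.INTER_CUBIC))
o=get_obs();print(o['eef_pos'],o['contact_force'],o['gripper_width'],proj(calibration('wrist'),o['eef_pos']))
E
```

```text
[0.66921529 0.18574408 0.07704922] [-0.69643424 -0.56364267 -0.24163394] 0.00030933372415846563 [255.9119868  211.79269587]
```

View pics/scene2c.png

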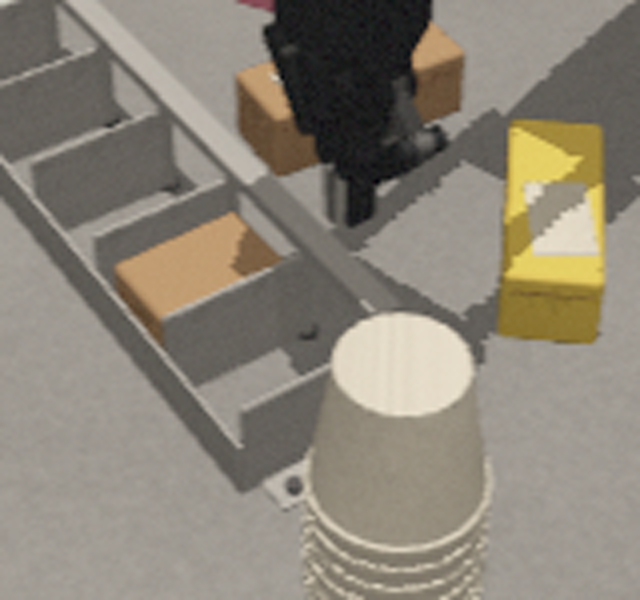

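View pics/wrist2c.png

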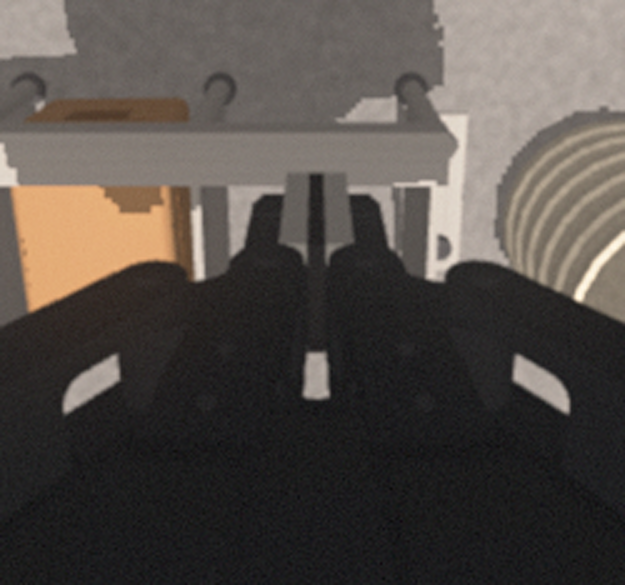

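```bash
python3 - <<'E'
from h import *
o=get_obs();p=o['eef_pos'];cw=calibration('wrist');cs=calibration('scene')
for nm,d in (('tcp',(0,0)),('+x11',(.011,0)),('+x5',(.0055,0)),('-x11',(-.011,0)),('y+14',(0,.0145)),('y-14',(0,-.0145))):
    P=p+EX*d[0]+EY*d[1]; print(nm,'wrist',proj(cw,P).round(1),'crop',((proj(cw,P)-[130,150])*2.5).round(0),'scene crop',((proj(cs,P)-[180,170])*4).round(0), 'z+13',((proj(cs,P+[0,0,.013])-[180,170])*4).round(0))
w=cv2.imread('pics/wrist2.png').astype(float).mean(2)
for c in (160,190,248,252,264,290): print(c,[int(v) for v in w[196:232,c]])
# rail edges at this closer view
for c in (160,190,300):
    print(ray(cw,(c,201),.08))
print([R2(ray(cw,(c,r),.08)).round(4) for c,r in ((160,201.5),(160,224),(300,201.5),(300,224),(312,207))])
s=cv2.imread('pics/scene2.png');cv2.imwrite('pics/s2z.png',cv2.resize(s[205:265,235:305],None,fx=8,fy=8,interpolation=cv2.INTER_NEAREST))
cv2.imwrite('pics/w2z.png',cv2.resize(cv2.imread('pics/wrist2.png')[185:265,210:310],None,fx=7,fy=7,interpolation=cv2.INTER_NEAREST))
E
```

```text
tcp wrist [255.9 211.8] crop [315. 154.] scene crop [343. 271.] z+13 [343. 253.]
+x11 wrist [255.9 226. ] crop [315. 190.] scene crop [326. 280.] z+13 [326. 262.]
+x5 wrist [255.9 219. ] crop [315. 172.] scene crop [335. 276.] z+13 [335. 257.]
-x11 wrist [255.9 197.1] crop [315. 118.] scene crop [360. 263.] z+13 [361. 245.]
y+14 wrist [276.1 211.8] crop [365. 154.] scene crop [359. 288.] z+13 [360. 269.]
y-14 wrist [235.7 211.8] crop [264. 154.] scene crop [328. 256.] z+13 [328. 238.]
160 [64, 64, 80, 92, 94, 99, 101, 117, 126, 127, 126, 125, 120, 124, 126, 129, 129, 127, 124, 128, 128, 125, 129, 126, 127, 125, 127, 128, 157, 174, 175, 174, 175, 176, 177, 176]
190 [80, 76, 79, 90, 94, 96, 100, 117, 126, 123, 124, 119, 123, 123, 126, 127, 125, 124, 123, 125, 127, 126, 126, 124, 127, 127, 125, 126, 116, 108, 106, 105, 105, 105, 105, 105]
248 [100, 100, 99, 94, 91, 93, 98, 116, 127, 121, 126, 124, 124, 122, 124, 123, 127, 124, 124, 126, 125, 124, 119, 104, 96, 96, 95, 98, 94, 94, 95, 96, 99, 95, 95, 98]
252 [99, 98, 97, 92, 95, 93, 97, 115, 124, 124, 122, 125, 121, 123, 123, 125, 124, 124, 122, 125, 126, 124, 118, 105, 96, 91, 96, 96, 98, 95, 95, 95, 93, 93, 90, 88]
264 [102, 127, 118, 97, 91, 92, 99, 114, 126, 128, 123, 125, 122, 125, 126, 126, 126, 123, 126, 127, 127, 127, 120, 104, 95, 98, 96, 99, 97, 92, 95, 100, 95, 96, 97, 96]
290 [101, 99, 98, 98, 95, 96, 100, 118, 128, 125, 123, 123, 125, 123, 123, 128, 125, 124, 124, 127, 130, 128, 129, 125, 128, 125, 131, 182, 176, 129, 127, 127, 124, 118, 115, 108]
[0.65670979 0.11935746 0.08      ]
[0.65778017 0.14027058 0.08      ]
[0.66170428 0.2169404  0.08      ]
[array([-0.0087,  0.123 ,  0.08  ]), array([0.0082, 0.1214, 0.08  ]), array([-0.0087,  0.2208,  0.08  ]), array([0.0082, 0.2215, 0.08  ]), array([-0.0046,  0.2294,  0.08  ])]
```

View pics/s2z.png

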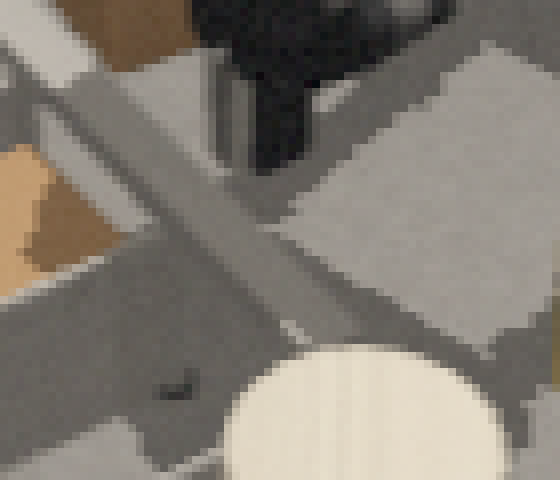

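View pics/w2z.png

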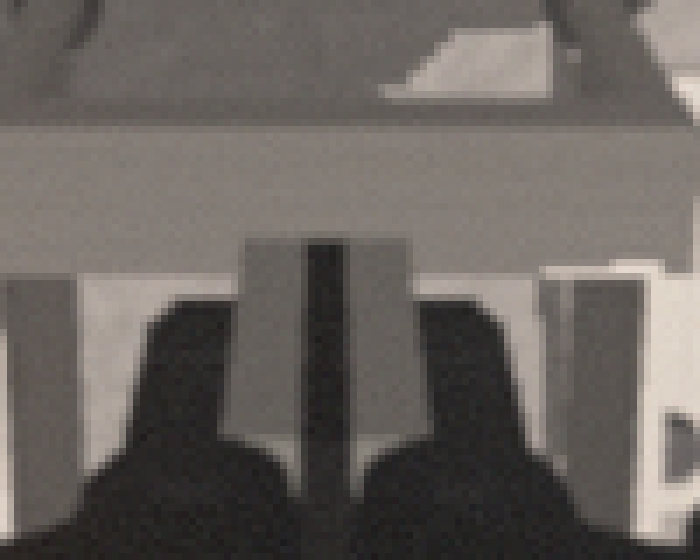

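```bash
python3 - <<'E'
from h import *
cw=calibration('wrist');cs=calibration('scene')
A=[];
def line(c,uv):
    a=ray(c,uv,.05);b=ray(c,uv,.15);return a,(b-a)/np.linalg.norm(b-a)
for suv in ((262,226.5),(264,227),(266,227.5)):
    a,d=line(cw,(256,219));b,e=line(cs,suv)
    t=np.linalg.lstsq(np.c_[d,-e],b-a,rcond=None)[0]
    p1=a+t[0]*d;p2=b+t[1]*e;print(p1.round(4),p2.round(4),'rack',R2((p1+p2)/2).round(4),'gap',np.linalg.norm(p1-p2).round(4))
print(get_obs()['eef_pos'])
E
```

```text
[0.6651 0.186  0.1012] [0.6725 0.1766 0.1044] rack [-0.0002  0.1855  0.1028] gap 0.0124
[0.6648 0.186  0.1017] [0.6697 0.1798 0.1038] rack [-0.0018  0.1871  0.1028] gap 0.0082
[0.6646 0.1861 0.1023] [0.667  0.183  0.1033] rack [-0.0033  0.1886  0.1028] gap 0.004
[0.66921529 0.18574408 0.07704922]
```

Triangulating the wrist and scene views puts the visible fingertip near z≈0.10 while the TCP reads 0.077. So it has not touched yet and is hanging above the middle of the rail. I'll continue the same guarded descent and let force decide.

```bash
python3 - <<'E'
from h import *
y=.190; hold(.1)
f0=get_obs()['contact_force']; z=.076; hit=None
while z>.052:
    move_straight(W(0,y,z),vel=.03)
    o=get_obs(); f=o['contact_force']-f0
    if np.linalg.norm(f)>2.5: hit=(z,f); break
    z-=.001
print(hit,o['eef_pos'].round(4),f0,o['time'])
cv2.imwrite('pics/scene3.png',capture('scene')[:,:,::-1]);cv2.imwrite('pics/wrist3.png',capture('wrist')[:,:,::-1])
s=cv2.imread('pics/scene3.png');w=cv2.imread('pics/wrist3.png')
cv2.imwrite('pics/z3.png',np.hstack([cv2.resize(s[200:265,235:305],(400,371),interpolation=cv2.INTER_NEAREST),cv2.resize(w[165:265,206:306],(371,371),interpolation=cv2.INTER_NEAREST)]))
E
```

```text
None [0.6691 0.1857 0.0529] [ 0.17639227  0.37869482 -0.76163896] 13.7583
```

View pics/z3.png

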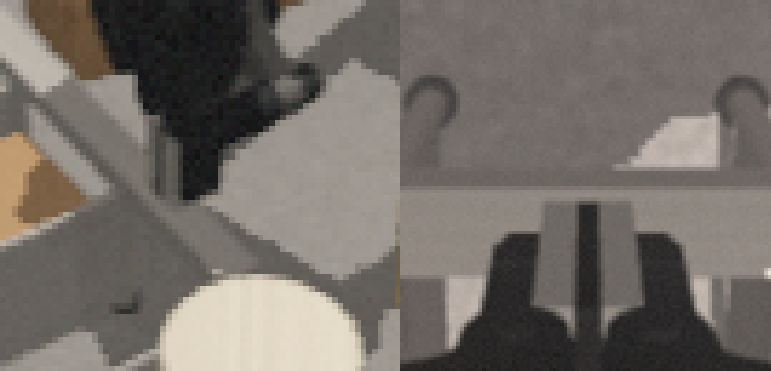

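No contact yet, and the picture still shows the tip above the rail. The visible tip runs about 25–30 mm behind the reported TCP, so I'll continue with the guard and a firm lower limit.

```bash
python3 - <<'E'
from h import *
y=.190
f0=get_obs()['contact_force']; z=.052; hit=None
while z>.036:
    move_straight(W(0,y,z),vel=.03)
    o=get_obs(); f=o['contact_force']-f0
    if np.linalg.norm(f)>2.5: hit=(z,f); break
    z-=.001
hold(.1);o=get_obs()
print(hit,o['eef_pos'].round(4),o['contact_force'],f0,o['time'],o['gripper_width'],o['tau'].round(2))
cv2.imwrite('pics/scene4.png',capture('scene')[:,:,::-1]);cv2.imwrite('pics/wrist4.png',capture('wrist')[:,:,::-1])
s=cv2.imread('pics/scene4.png');w=cv2.imread('pics/wrist4.png')
cv2.imwrite('pics/z4.png',np.hstack([cv2.resize(s[200:265,235:305],(400,371),interpolation=cv2.INTER_NEAREST),cv2.resize(w[165:265,206:306],(371,371),interpolation=cv2.INTER_NEAREST)]))
E
```

```text
(0.04199999999999999, array([-3.38707788, -0.86803511,  6.84831951])) [0.6692 0.1858 0.043 ] [-3.6835616  -0.73984175  5.61417282] [ 0.01788931  0.36901828 -0.77744207] 16.7083 -0.00034330040632114676 [-6.000e-02 -5.369e+01 -3.955e+01  2.000e-02 -9.300e-01 -0.000e+00]
```

View pics/z4.png

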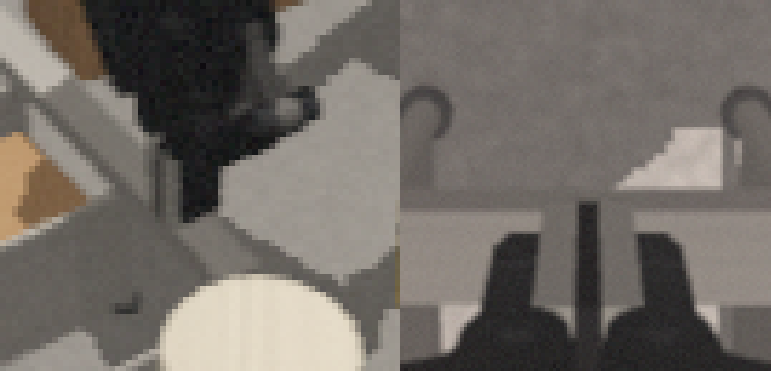

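Contact came at TCP z=0.043, with force +5.6 N in z and -3.7 N in x. Before trusting this as a rail touch, I'll check the contact point from the force and moment, and the camera height from the rail width.

```bash
python3 - <<'E'
from h import *
o=get_obs();print(o['eef_pos'],Rn.from_quat(o['tool_rot']).as_matrix().round(3).tolist(),o['contact_force'].round(2),o['ft_torque'].round(3),o['time'],o['joint_pos'].round(4))
w=cv2.imread('pics/wrist4.png').astype(float).mean(2)
for c in (225,290): print(c,[int(v) for v in w[208:262,c]])
cw=calibration('wrist')
print([R2(ray(cw,(c,r),.08)).round(4) for c,r in ((256,219),(225,221),(225,247),(290,221),(290,247))])
E
```

```text
[0.66923557 0.18580815 0.04299206] [[0.051, 0.999, 0.001], [0.999, -0.051, 0.0], [0.0, 0.001, -1.0]] [-2.76 -1.13  6.67] [-0.123  0.479 -0.022] 16.8083 [ 0.2218  0.3649  1.1837  0.      1.5924 -1.298 ]
225 [113, 112, 105, 106, 110, 109, 112, 106, 105, 104, 104, 101, 104, 113, 130, 138, 140, 135, 137, 135, 134, 135, 137, 140, 139, 137, 137, 137, 139, 139, 137, 138, 136, 136, 137, 135, 139, 138, 152, 171, 181, 166, 124, 72, 41, 37, 39, 41, 41, 37, 39, 36, 43, 35]
290 [185, 184, 181, 185, 184, 187, 187, 157, 118, 104, 105, 104, 104, 114, 131, 136, 137, 138, 136, 136, 138, 135, 138, 135, 137, 139, 137, 136, 138, 140, 137, 139, 141, 139, 139, 135, 139, 140, 146, 169, 181, 184, 186, 186, 163, 140, 107, 65, 43, 40, 38, 38, 39, 40]
[array([-0.0093,  0.1901,  0.08  ]), array([-0.008 ,  0.1723,  0.08  ]), array([0.0085, 0.1717, 0.08  ]), array([-0.008 ,  0.2096,  0.08  ]), array([0.0085, 0.2102, 0.08  ])]
```

```bash
python3 - <<'E'
import cv2
s=cv2.imread('pics/scene4.png');cv2.imwrite('pics/s4.png',cv2.resize(s[60:300,150:420],None,fx=2.9,fy=2.45,interpolation=cv2.INTER_CUBIC))
E
```

```text
(no output)
```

View pics/s4.png

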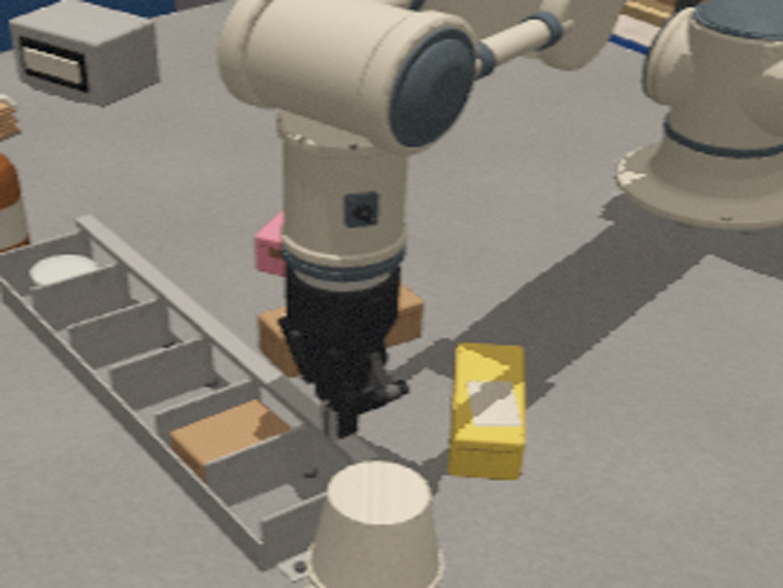

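View pics/wrist4.png

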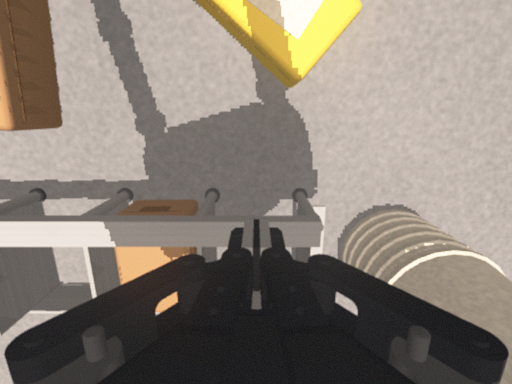

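```bash
python3 - <<'E'
from h import *
cs=calibration('scene');cw=calibration('wrist')
for nm,uv in (('L',(235+150/5.71,200+185/5.71)),('V',(267.4,238.2)),('R',(273.2,233.3))):
    print(nm,[(z,R2(ray(cs,uv,z)).round(4)[:2].tolist()) for z in (.04,.06,.07,.08,.09)])
print('wrist tip', [(z,R2(ray(cw,(256,219),z)).round(4)[:2].tolist()) for z in (.04,.06,.07,.08,.09)])
print('wrist tipcorners', [(c,R2(ray(cw,(c,219),z)).round(4)[:2].tolist()) for z in (.04,.08) for c in (244.5,270)])
print('rail in scene', [((proj(cs,W(x,y,.08))-[235,200])*5.71).round(0).tolist() for x in(-.008,.008) for y in (.15,.19,.23)])
E
```

```text
L [(0.04, [-0.0241, 0.1385]), (0.06, [-0.0119, 0.156]), (0.07, [-0.0058, 0.1647]), (0.08, [0.0003, 0.1735]), (0.09, [0.0063, 0.1823])]
V [(0.04, [-0.0248, 0.1615]), (0.06, [-0.0126, 0.1784]), (0.07, [-0.0065, 0.1868]), (0.08, [-0.0004, 0.1952]), (0.09, [0.0057, 0.2036])]
R [(0.04, [-0.0447, 0.1559]), (0.06, [-0.0319, 0.1729]), (0.07, [-0.0255, 0.1814]), (0.08, [-0.0192, 0.1899]), (0.09, [-0.0128, 0.1984])]
wrist tip [(0.04, [0.0068, 0.1901]), (0.06, [-0.0012, 0.1901]), (0.07, [-0.0053, 0.1901]), (0.08, [-0.0093, 0.1901]), (0.09, [-0.0133, 0.1901])]
wrist tipcorners [(244.5, [0.0068, 0.1816]), (270, [0.0068, 0.2004]), (244.5, [-0.0093, 0.1835]), (270, [-0.0093, 0.1981])]
rail in scene [[133.0, 141.0], [194.0, 202.0], [258.0, 266.0], [98.0, 157.0], [158.0, 219.0], [222.0, 284.0]]
```

```bash
cat >> h.py <<'E'
def probe(x,y,z0,z1,step=.0015,th=2.0,vel=.04):
    f0=get_obs()['contact_force']; z=z0; hit=None
    while z>=z1:
        move_straight(W(x,y,z),vel=vel); o=get_obs(); f=o['contact_force']-f0
        if f[2]>th or np.linalg.norm(f)>2*th: hit=(round(z,4),f.round(2)); break
        z-=step
    return hit
def snap(n):
    o=get_obs(); cv2.imwrite(f'pics/scene_{n}.png',capture('scene')[:,:,::-1]);cv2.imwrite(f'pics/wrist_{n}.png',capture('wrist')[:,:,::-1])
    s=cv2.imread(f'pics/scene_{n}.png');w=cv2.imread(f'pics/wrist_{n}.png')
    u=proj(calibration('scene'),o['eef_pos']).astype(int)
    a,b=np.clip(u[0]-45,0,422),np.clip(u[1]-60,0,294)
    cv2.imwrite(f'pics/z_{n}.png',np.hstack([cv2.resize(s[b:b+90,a:a+90],(396,396),interpolation=cv2.INTER_NEAREST),cv2.resize(w[165:265,206:306],(396,396),interpolation=cv2.INTER_NEAREST)]))
    return u,(a,b)
E
python3 - <<'E'
from h import *
move_straight(W(0,.19,.06),vel=.1)
print(snap('lift'))
move_straight(W(.010,.19,.055),vel=.1)
h=probe(.010,.19,.053,.037); hold(.1); o=get_obs(); print(h,o['eef_pos'],o['contact_force'],o['ft_torque'],o['time']); print(snap('A2'))
E
```

```text
(array([265, 243]), (np.int64(220), np.int64(183)))
(0.0425, array([ 0.71, -0.02,  2.68])) [0.67943435 0.18530991 0.04302086] [0.49640942 0.07910004 3.40845392] [0.00847332 0.01865921 0.04899906] 19.6
(array([261, 251]), (np.int64(216), np.int64(191)))
```

View pics/z_lift.png

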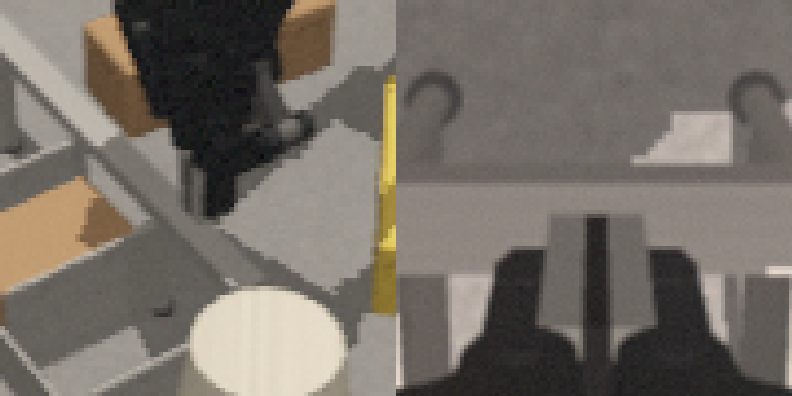

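View pics/z_A2.png

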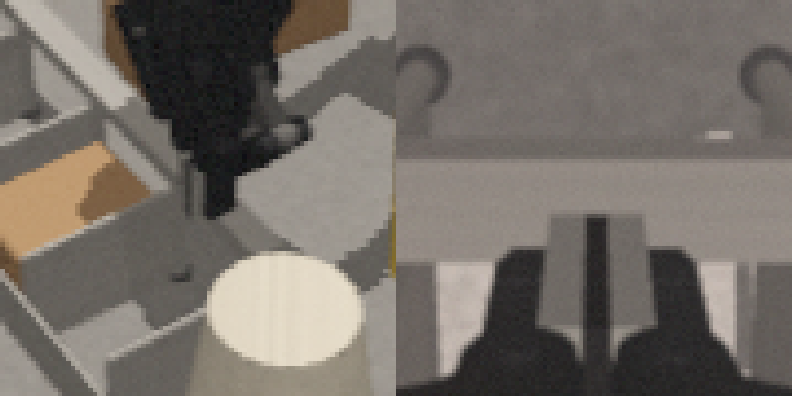

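This contact is clean: +3.4 N straight up with almost no side force or moment, at the same height. The tip now rests flat on rail A. Empirically, the shut fingertip sits about 37 mm above the reported TCP and about 13 mm toward -x. Next are B and C with that offset.

```bash
python3 - <<'E'
from h import *
hold(.1)
move_straight(W(.010,.19,.058),vel=.1)
for n,y in (('B',.114),('C',.038)):
    move_straight(W(.010,y,.058),vel=.15); move_straight(W(.010,y,.048),vel=.08); hold(.05)
    h=probe(.010,y,.0455,.038,step=.001); hold(.2); o=get_obs(); print(n,h,R2(o['eef_pos']).round(4),o['contact_force'].round(2),o['ft_torque'].round(3),o['time'])
    if n=='C':snap('C')
    move_straight(W(.010,y,.058),vel=.1)
move_straight(W(-.02,.038,.11),vel=.2)
print(get_obs()['time'],[ik(W(x,y,-.025),q(t)) is not None for x,y,t in ((-.13,-.05,YAW),(-.25,.038,TH),(-.06,.038,TH))])
E
```

```text
B (0.0425, array([-0.3 ,  0.87,  3.  ])) [0.0102 0.114  0.043 ] [-0.98  0.53  3.96] [-0.006  0.12   0.028] 22.2917
C (0.0425, array([-0.87,  0.75,  2.14])) [0.0102 0.038  0.043 ] [-0.84  0.01  3.75] [0.004 0.134 0.018] 24.7833
25.6417 [True, True, True]
```

View pics/z_C.png

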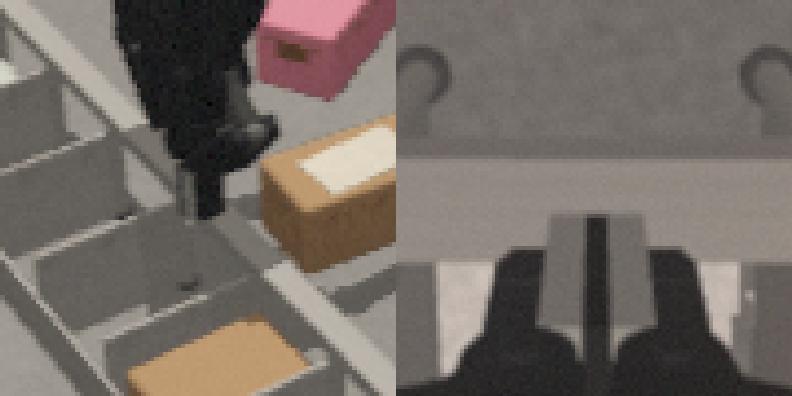

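The count is done: A, B and C were touched in turn, at rack y = 0.190, 0.114 and 0.038, each a clean +z contact of 3–4 N. The picture at C shows the tip on the rail one divider past the side box.

Now the lateral push. The jaws go along the box's long side at about 60 mm opening, so two fingers square the box up.

```bash
python3 - <<'E'
from h import *
movep(W(-.13,-.055,.09),q(YAW))
gripper_to(.060)
move_straight(W(-.13,-.055,.0),vel=.2); hold(.05)
h=probe(-.13,-.055,-.008,-.024,step=.004,th=2)
o=get_obs();print(h,R2(o['eef_pos']).round(4),o['contact_force'].round(2),o['gripper_width'],o['time'])
snap('L0')
E
```

```text
None [-0.1303 -0.055  -0.0244] [ 0.45  1.26 -0.97] 0.06036672741425932 29.5083
```

```bash
python3 - <<'E'
import cv2,numpy as np
s=cv2.imread('pics/scene_L0.png');w=cv2.imread('pics/wrist_L0.png')
cv2.imwrite('pics/L0.png',np.hstack([cv2.resize(s[110:290,150:340],(400,379)),cv2.resize(w,(400,300)) if 0 else cv2.copyMakeBorder(cv2.resize(w,(400,300)),0,79,0,0,cv2.BORDER_CONSTANT)]))
E
```

```text
(no output)
```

View pics/L0.png

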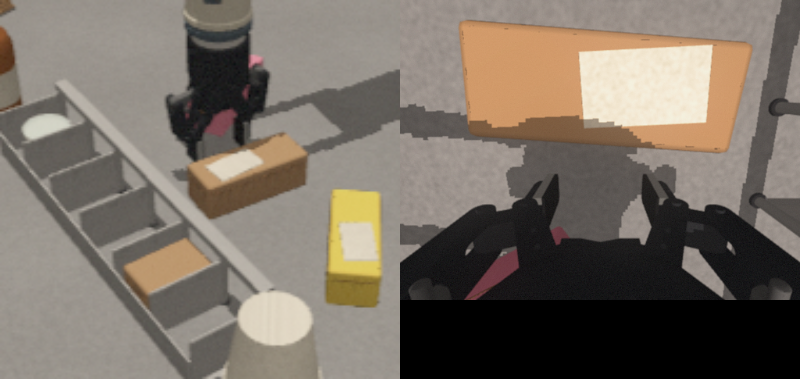

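The wrist view confirms it: the tip gap is 115 px for a 60 mm opening, so the tips are 0.138 m below the camera. That puts them about 40 mm short of the stated TCP. I'll compute the finger edge and push.

```bash
python3 - <<'E'
from h import *
cw=calibration('wrist');o=get_obs();t=R2(o['eef_pos'])
w=cv2.imread('pics/wrist_L0.png')
for z in (.01,.017,.025): print(z,[(R2(ray(cw,(c,228),z))-t).round(4)[:2].tolist() for c in (198,313)])
hsv=cv2.cvtColor(w,cv2.COLOR_BGR2HSV)
m=cv2.inRange(hsv,(5,40,60),(24,255,255)); m[215:]=0;m[:,:60]=0;m[:,450:]=0
m=cv2.morphologyEx(m,cv2.MORPH_CLOSE,np.ones((5,5)))
cs=max(cv2.findContours(m,cv2.RETR_EXTERNAL,cv2.CHAIN_APPROX_NONE)[0],key=cv2.contourArea)
P=np.array([R2(ray(cw,p[0],.05))[:2] for p in cs],np.float32)*1000
print(cv2.minAreaRect(P),cv2.boxPoints(cv2.minAreaRect(P)).round(1).tolist())
E
```

```text
0.01 [[-0.0345, 0.0024], [0.0336, 0.0024]]
0.017 [[-0.0328, 0.0055], [0.032, 0.0055]]
0.025 [[-0.0309, 0.009], [0.0301, 0.009]]
((-128.65631103515625, 10.329336166381836), (55.78905487060547, 136.68746948242188), 85.99586486816406) [[-198.8000030517578, -12.699999809265137], [-62.400001525878906, -22.299999237060547], [-58.5, 33.400001525878906], [-194.89999389648438, 42.900001525878906]]
```

```bash
python3 - <<'E'
from h import *
h=probe(-.13,-.055,-.028,-.032,step=.004,th=2); print(h)
f0=get_obs()['contact_force']
for y in (-.035,-.02,-.01,-.004):
    move_straight(W(-.13,y,-.032 if h is None else h[0]+.004),vel=.05); o=get_obs(); print(y,(o['contact_force']-f0).round(2))
hold(.1);o=get_obs();print(R2(o['eef_pos']).round(4),o['time'])
cw=calibration('wrist');snap('L1')
w=cv2.imread('pics/wrist_L1.png')
hsv=cv2.cvtColor(w,cv2.COLOR_BGR2HSV)
m=cv2.inRange(hsv,(5,40,60),(24,255,255)); m[215:]=0;m[:,:40]=0;m[:,470:]=0
m=cv2.morphologyEx(m,cv2.MORPH_CLOSE,np.ones((5,5)))
cs=max(cv2.findContours(m,cv2.RETR_EXTERNAL,cv2.CHAIN_APPROX_NONE)[0],key=cv2.contourArea)
P=np.array([R2(ray(cw,p[0],.05))[:2] for p in cs],np.float32)*1000
print(cv2.minAreaRect(P),cv2.boxPoints(cv2.minAreaRect(P)).round(1).tolist())
cv2.imwrite('pics/L1.png',w)
E
```

```text
None
-0.035 [ 0.01  0.63 -0.95]
-0.02 [0.61 0.1  0.15]
-0.01 [ 0.24  0.15 -0.47]
-0.004 [0.04 0.43 0.19]
[-0.13   -0.0039 -0.032 ] 31.825
((-129.23117065429688, 45.48134231567383), (136.2429656982422, 39.6798095703125), 0.015327448025345802) [[-197.39999389648438, 65.30000305175781], [-197.3000030517578, 25.600000381469727], [-61.099998474121094, 25.700000762939453], [-61.099998474121094, 65.30000305175781]]
```

View pics/L1.png

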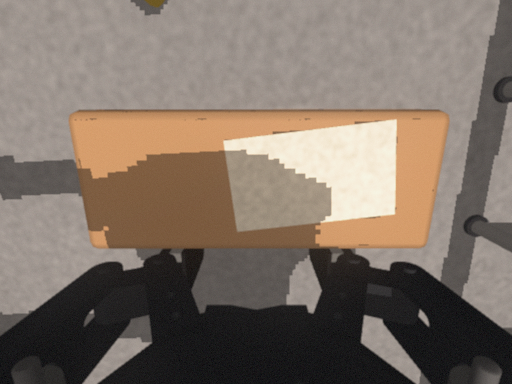

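View pics/z_L1.png

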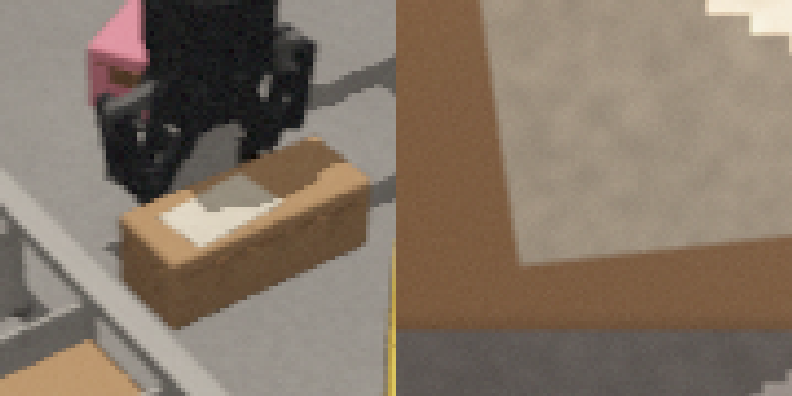

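```bash
python3 - <<'E'
from h import *
cw=calibration('wrist')
print([R2(ray(cw,u,.05)).round(4).tolist() for u in ((150,247.5),(380,247.5),(100,110),(400,110),(100,120))])
# rail/gap C posts visible at base: (505,90) and (477,226)
print([R2(ray(cw,u,0)).round(4).tolist() for u in ((505,90),(477,226))], 'posts expected y=.076 and 0')
w=cv2.imread('pics/wrist_L1.png');cv2.imwrite('pics/L1c.png',cv2.resize(w[60:250,400:512],None,fx=4,fy=3,interpolation=cv2.INTER_CUBIC))
E
```

```text
[[-0.1731, 0.0111, 0.05], [-0.0799, 0.0111, 0.05], [-0.1851, 0.0645, 0.05], [-0.0794, 0.0645, 0.05], [-0.1856, 0.0611, 0.05]]
[[-0.0001, 0.0755, 0.0], [0.0021, -0.0012, 0.0]] posts expected y=.076 and 0
```

View pics/L1c.png

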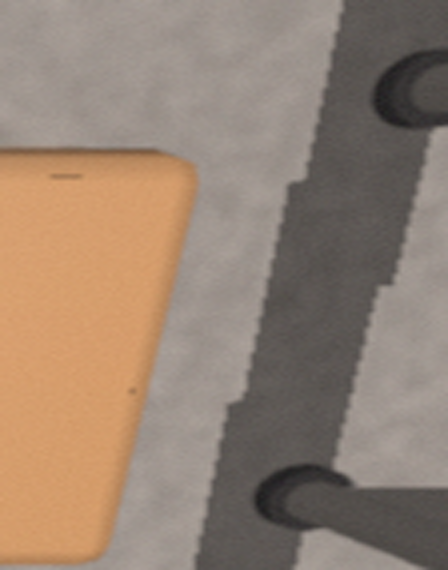

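The view confirms the target. Gap C's posts are measured at rack y≈0.0755 and -0.001 (expected 0.076 and 0). The box is square (yaw ≈0) and centred at y≈0.038, so no correction is needed. Before coming in behind the box, I'll check clearance to the yellow and pink boxes.

```bash
python3 - <<'E'
from h import *
t=cv2.imread('pics/top0.png');cal=calibration('top');hsv=cv2.cvtColor(t,cv2.COLOR_BGR2HSV)
for n,lo,hi in (('yellow',(24,120,90),(34,255,255)),('pink',(160,60,90),(179,255,255))):
    m=cv2.inRange(hsv,lo,hi);c=max(cv2.findContours(m,0,1)[0],key=cv2.contourArea)
    P=np.array([R2(ray(cal,p[0],.05))[:2] for p in c],np.float32)*1000
    print(n,cv2.boxPoints(cv2.minAreaRect(P)).round(0).tolist())
cw=calibration('wrist');o=get_obs();t=R2(o['eef_pos'])
print([(z,(R2(ray(cw,u,z))-t).round(3)[:2].tolist()) for z in (.03,.06) for u in ((95,280),(15,340),(425,280),(500,340))])
E
```

```text
yellow [[-218.0, 144.0], [-176.0, 108.0], [-84.0, 214.0], [-126.0, 250.0]]
pink [[-285.0, -169.0], [-253.0, -221.0], [-132.0, -147.0], [-164.0, -95.0]]
[(0.03, [-0.082, -0.014]), (0.03, [-0.131, -0.051]), (0.03, [0.085, -0.014]), (0.03, [0.132, -0.051]), (0.06, [-0.061, 0.007]), (0.06, [-0.098, -0.021]), (0.06, [0.064, 0.007]), (0.06, [0.099, -0.021])]
```

```bash
python3 - <<'E'
from h import *
move_straight(W(-.13,-.035,-.032),vel=.12)
move_straight(W(-.13,-.04,.075),vel=.25)
gripper_to(.030)
movep(W(-.24,.037,.075),q(TH))
move_straight(W(-.24,.037,-.012),vel=.2);hold(.05)
h=probe(-.24,.037,-.018,-.028,step=.005,th=2)
o=get_obs();print(h,R2(o['eef_pos']).round(4),o['gripper_width'],o['contact_force'].round(2),o['time'])
cv2.imwrite('pics/sP0.png',capture('scene')[:,:,::-1]);s=cv2.imread('pics/sP0.png')
cv2.imwrite('pics/sP0c.png',cv2.resize(s[90:270,180:390],None,fx=3,fy=3,interpolation=cv2.INTER_CUBIC))
E
```

```text
None [-0.2403  0.037  -0.0284] 0.03017939030775382 [ 0.7  -0.11 -0.02] 36.0667
```

View pics/sP0c.png

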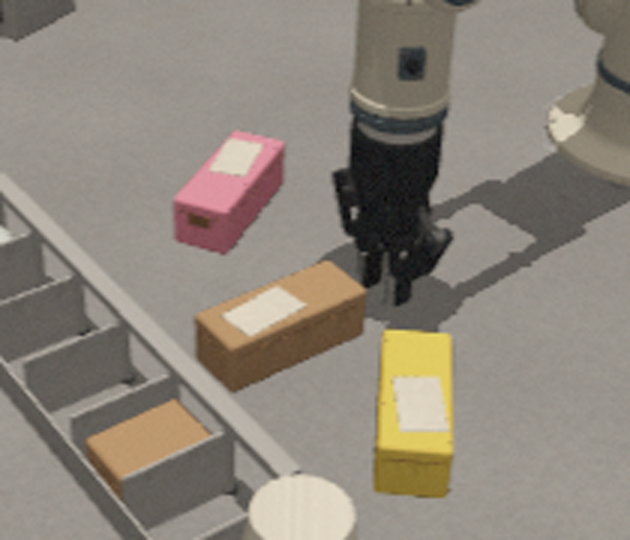

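```bash
python3 - <<'E'
from h import *
f0=get_obs()['contact_force'];x=-.24
for x in (-.215,-.2,-.18,-.165,-.15,-.14,-.125,-.11,-.095,-.08):
    move_straight(W(x,.037,-.028),vel=.07); o=get_obs(); f=o['contact_force']-f0; print(x,f.round(2))
    if np.linalg.norm(f)>8: print('STOP');break
print(o['time'])
cv2.imwrite('pics/sP1.png',capture('scene')[:,:,::-1]);s=cv2.imread('pics/sP1.png')
cv2.imwrite('pics/sP1c.png',cv2.resize(s[110:290,140:350],None,fx=3,fy=3,interpolation=cv2.INTER_CUBIC))
E
```

```text
-0.215 [ 0.93 -0.09  0.83]
-0.2 [0.77 0.39 0.99]
-0.18 [ 0.39 -0.39  1.03]
-0.165 [-0.38 -0.25  1.13]
-0.15 [0.46 0.3  0.56]
-0.14 [0.28 1.05 1.04]
-0.125 [-0.22 -0.01  0.66]
-0.11 [-0.    0.73  0.59]
-0.095 [-0.11  0.73 -0.1 ]
-0.08 [-0.38 -0.23  0.88]
39.9167
```

View pics/sP1c.png

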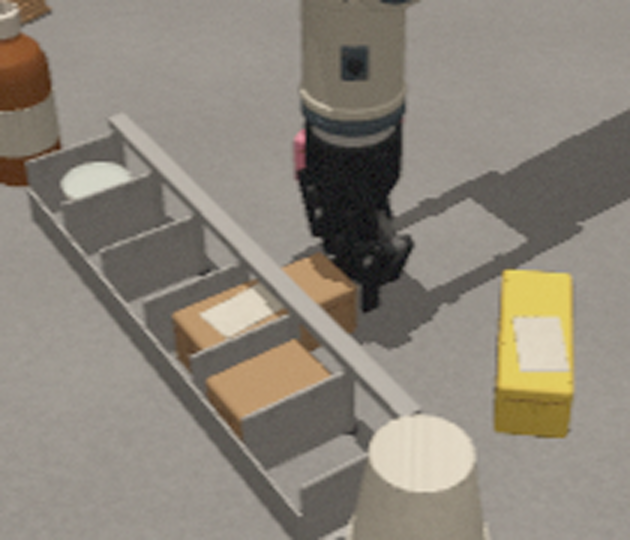

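The box slides cleanly into gap C, next to the side box. I'll finish in small steps until the back stop pushes back.

```bash
python3 - <<'E'
from h import *
f0=get_obs()['contact_force']
move_straight(W(-.068,.037,-.028),vel=.06);x=-.068;n=0
while x<-.045:
    move_straight(W(x,.037,-.028),vel=.05); o=get_obs(); f=o['contact_force']-f0; fx=-(f@EX)
    if fx>2: print(round(x,4),f.round(2),R2(o['eef_pos']).round(4)[0])
    if fx>8: break
    x+=.001
hold(.3);o=get_obs();print('end',x,(o['contact_force']-f0).round(2),R2(o['eef_pos']).round(4),o['time'])
cv2.imwrite('pics/sP2.png',capture('scene')[:,:,::-1])
xe=x
move_straight(W(xe-.03,.037,-.028),vel=.1)
move_straight(W(-.12,.037,.10),vel=.3)
movep(W(-.24,-.02,.20),q(TH-np.pi/2))
print(get_obs()['time'])
cv2.imwrite('pics/tP2.png',capture('top')[:,:,::-1]);cv2.imwrite('pics/sP3.png',capture('scene')[:,:,::-1])
t=cv2.imread('pics/tP2.png');cv2.imwrite('pics/tP2c.png',cv2.resize(t[120:280,125:405],None,fx=2.8,fy=2.8,interpolation=cv2.INTER_CUBIC))
s=cv2.imread('pics/sP3.png');cv2.imwrite('pics/sP3c.png',cv2.resize(s[110:290,130:340],None,fx=3,fy=3,interpolation=cv2.INTER_CUBIC))
E
```

```text
-0.061 [-5.17  0.06  1.71] -0.0619
-0.06 [-9.03 -0.96  3.02] -0.062
end -0.06 [-9.23  0.26  3.71] [-0.062   0.0372 -0.0284] 42.8667
45.2667
```

View pics/tP2c.png

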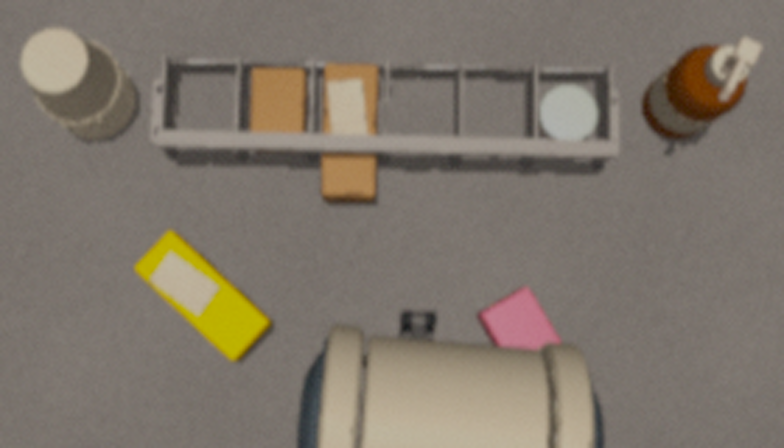

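View pics/sP3c.png

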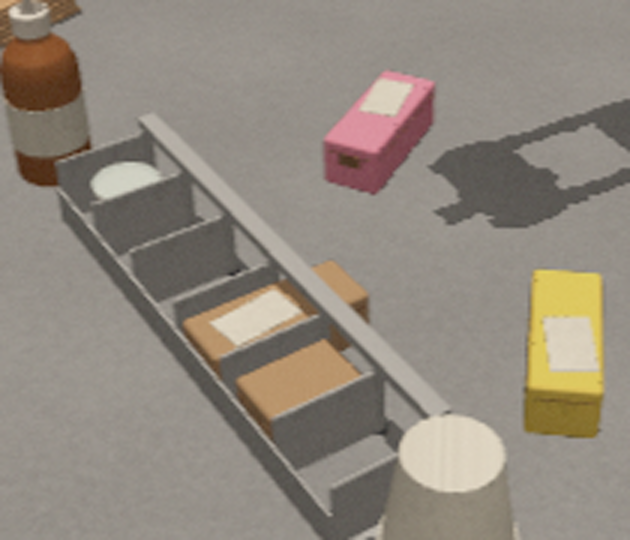

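```bash
python3 - <<'E'
from h import *
cal=calibration('top');t=cv2.imread('pics/tP2.png');t0=cv2.imread('pics/top0.png')
hsv=cv2.cvtColor(t,cv2.COLOR_BGR2HSV)
m=cv2.inRange(hsv,(5,60,90),(22,255,255)); m[:,:236]=0;m[:,265:]=0;m2=m.copy();m2[:176]=0;m2[200:]=0;m[200:]=0;m[:135]=0
P=np.array([R2(ray(cal,p[0],.05))[:2] for p in max(cv2.findContours(m2,0,1)[0],key=cv2.contourArea)],np.float32)*1000
print('front part bbox',P.min(0),P.max(0))
P=np.array([R2(ray(cal,p,.05))[:2] for p in cv2.findNonZero(m)[:,0]])*1000
L=[];R=[]
for r in range(144,190):
    c=np.nonzero(m[r])[0]
    if len(c)>12 and not 164<=r<=176: L.append(R2(ray(cal,(c[0],r),.05))[:2]);R.append(R2(ray(cal,(c[-1],r),.05))[:2])
L=np.array(L);R=np.array(R)
for n,E in(('L',L),('R',R)): print(n,'yaw deg',np.degrees(np.polyfit(E[:,0],E[:,1],1)[0]),'y',E[:,1].mean(),len(E))
print('x range',P[:,0].min(),P[:,0].max())
d=cv2.absdiff(t,t0).max(2); 
for n,(a,b,c,e) in dict(cups=(125,175,125,178),sauce=(125,175,352,400),pot=(148,164,318,340),side=(143,166,212,236),yellow=(200,252,170,225)).items(): print(n,'max diff',d[a:b,c:e].max())
E
```

```text
front part bbox [-49.04292     6.7239647] [-7.344896 64.67222 ]
L yaw deg 0.41209148392784395 y 0.06401995445806061 19
R yaw deg -0.20602786538337126 y 0.00696033932200624 19
x range -49.04291760203276 92.62510107927054
cups max diff 8
sauce max diff 21
pot max diff 11
side max diff 9
yellow max diff 22
```

The box's near end is 49–52 mm out, its yaw is about 0.1°, its centre is at rack y≈0.036, and the other items haven't moved. The robot is clear, so I'm handing in.

```bash
python3 - <<'E'
from bench import *
job_done(); print(get_obs()['time'])
E
```

```text
the job is handed in; nothing more can be done
the job is handed in; nothing more can be done
```

The boxed order is in gap C, the third from the cups, straight and pressed against the back stop. I handed the job in at about 45 s of robot time; no verdict was reported.

**Counting:** I touched the rail over A, B and C in turn with the shut fingertips at about 3–7 N, and went no further than C. Gap A was touched twice: the first contact had some sideways force, so I lifted and repeated it cleanly.

**Pushing:** Two fingertips squared the box and shifted it sideways until it was centred on the gap. Two fingertips on its near end then pushed it in until the back stop answered with about 9 N. It was never gripped or lifted.

**Final checks:**

| Check | Result | Expected |
|---|---|---|
| Box near end in front of the rail | 49–52 mm | 50 mm |
| Yaw relative to the rack (two side edges) | +0.4° and -0.2° | 0° |
| Centre along the rack | 36 mm | 38 mm |

- **Other items:** The top view before and after shows the cups, sauce bottle, pot, side box and yellow box where they were. The pink box was half hidden by the arm in that view. It looked undisturbed in the scene view, but I did not measure it.

**What disagreed:**
- **Fingertip position:** The real fingertips sat about 37 mm above the reported TCP when shut. My first descent at A therefore found no contact at the stated height. I used the contact height and the cameras instead.
- **Camera agreement:** The scene camera disagreed with the top and wrist cameras by about 4–5 mm. I relied on the wrist and top views.

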